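# Make up a pressing pile: book between two boards

## Task

Make up the pile for the book press: take the thick pocket book out of the wire rack and lay it down flat on the white paper sheet so that you can take it again across its width, then lay it flat in the middle of the bottom board on the steel plate, its length along the board's length. Cover it with the loose pressing board so that this lies flush over the bottom board. Set both down gently on the pile, neither dropped nor tipped over onto it, and leave everything else on the bench as it is.

Things in the scene. Friction and masses are not known exactly. Their poses are not given: they have to be found in the camera images.
- book_center (a point): Middle of the thick black pocket book: 56 mm wide (own x; spine at -x), 26 thick (own y), 92 high (own z), 0.10-0.17 kg. Starts upright in any of the rack's 3 places, spine towards the robot, the point 46 mm above its foot; its neighbours are half as thick. Stands by itself; pushed near its top along its thickness it topples flat that way. Either cover may be up.
- rack_top (a point): Wire book rack, fixed: wooden base 75 x 225 x 12 mm, three places in a row at own y = -70, 0, +70 mm, each 36 mm wide between two steel wire hoops (5 mm wire, 50 mm wide along x, tops 43 mm above this point). The point is the middle of the base's upper face, 12 mm above the bench, on which the books stand. A book comes straight up out of it.
- sheet_center (a point): Centre of a clean white paper sheet lying flat on the bench, 170 mm (own x axis) x 260 mm (own y axis), thickness negligible, level with the bench (z = 0). It is kept clear of things.
- bed_top (a point): Centre of the upper face of the bottom pressing board, 21 mm above the bench. The board is plain wood, 70 mm (own x axis) x 112 mm (own y axis) x 15 mm thick, and lies fixed in the middle of a steel carrier plate 120 x 160 x 6 mm.
- board_center (a point): Centre (7.5 mm up) of the loose pressing board lying flat on the bench at the robot's right: plain wood like the bottom board, 70 mm (own x axis) x 112 mm (own y axis) x 15 mm thick (own z axis), mass about 0.1 kg.
- slim_a_center (a point): Bystander, to be left alone. Centre of a slim black book, 62 x 14 x 96 mm, standing in the rack.
- slim_b_center (a point): Bystander, to be left alone. Centre of a slim black book, 50 x 12 x 84 mm, standing in the rack.
- bowl_center (a point): Bystander, to be left alone. Centre of an empty white bowl, 124 mm across, 50 mm high.
- jar_center (a point): Bystander, to be left alone. Centre of a clear jar with a lid, 64 mm across, 95 mm high.
- weight_center (a point): Bystander, to be left alone. A steel pressing weight, 110 x 60 x 28 mm, with a loop handle, 68 mm high in all; the point lies 30 mm up.
- brush_center (a point): Bystander, to be left alone. A flat glue brush lying down, about 185 mm long (own x axis), 48 mm wide, 14 mm high; the point is near the middle of its length.
- folder_center (a point): Bystander, to be left alone. A flat cream bone folder lying down, 160 mm long (own x axis), 22 mm wide, 5 mm high.
- shears_center (a point): Bystander, to be left alone. Shears lying down, about 215 mm long (own x axis), 95 mm wide over the black handle bows, 12 mm high; the point is at the pivot.
Mind the look-alikes: they are no part of the job. What is shaped like the part that bears book_center but red is not meant.

How it is judged:
By the outcome, as a careful person would: the job done as asked, in the order asked, and still so for the second after the job is handed in, with the robot touching nothing.
It also fails if it takes over 72 s, if anything falls off the work surface, if the arm or the gripper's body presses on something with over 40 N, if the wrist force passes 120 N, or if a joint passes its speed limit or range.

## Robot

A 6-joint arm with a two-finger parallel gripper is mounted at the origin on the work surface. World frame = base frame: x ahead of the robot, y to its left, z up, the work surface at z = 0. Lengths are in m, angles in rad, forces in N, time in s.
With the tool pointing down it reaches from about 0.375 to 0.9 m from the base axis. Payload 3.1 kg.
Tool frame: the origin (TCP) lies at the very end of the fingers, on their centre line; the grasp point (between the pads) lies 19 mm behind it; z points along the fingers, y is the line along which they close (so a half turn about z gives the same grasp; the last joint's range is limited). The gripper opens to 87 mm and grips with 3 to 60 N. Pads are 19 mm wide; open, the fingers measure 117 mm over their backs; the gripper's body (75 mm by 190 mm) begins 51 mm behind the grasp point.
Start: joints at [0.949, 0.527, 1.433, -0, 1.181, -0.178], TCP at [0.268, 0.564, 0.223] pointing down, gripper open.
Joint ranges: [-3.08, 3.08], [-0.75, 2.2], [0.22, 2.44], [-1.43, 4.57], [0, 2.65], [-2.85, 2.85]. Speed limits (rad/s): [2.79, 2.79, 3.14, 3.14, 3.14, 3.14].

## Interface

Orientations are given as [roll, pitch, yaw] about the fixed x, y, z axes, in that order (R = Rz(yaw) Ry(pitch) Rx(roll)).
In Python, from rig import sense, get_image, camera_params, hand_in gives the robot as it stands.
- The arm moves only by the tool play_rows, never from a script. Its argument "motion" is one flat list of numbers, 6 for each row, row after row: the shift along the tool's x, y, z in cm, then the turn, a rotation vector about the tool's x, y, z in rad. A call has 1 to 5 rows; each row is the pose to reach, as a shift and turn from the pose commanded when the call began, along the tool's axes at that moment; what a row does not reach only later rows make up. A row lasts 1/8 s, in which the tool goes at most 62.5 mm and 10.7 degrees, less where a joint would pass 70% of its speed; a pose out of reach is approached as far as the arm can. A call with a gripper value outside its range is refused whole. "hand" is the closure in counts, from 0 (fully open) to 255 (shut), set as the call begins (left out, the last holds). The fingers move at their own pace and stop on an object; "grip_force" is the grip in N (left out, the last holds). Time passes only in rows, so rows that repeat a pose let the fingers close. It gives the time, the measured TCP pose, the force, the opening and the grip force at its end, in the units of the state.
- sense(): the state, without advancing time (a new reading comes with each control period).
- get_image(name): name is "scene" or "top" or "wrist"; returns the picture (480x640x3 uint8, red, green, blue); there is no depth.
- camera_params(name): a dict with "K" (3x3 intrinsics, pixels), "R" (3x3) and "t" (3): a world point X has camera coordinates R X + t; the wrist camera has in their place "hand_eye" (4x4, takes a point from camera to tool coordinates, whose origin is the TCP and whose axes are the flange's). Camera axes: x right, y down, z forward; pixel columns grow to the right and rows downward; lengths in m; the calibration is good to about 2 mm. A picture is of the moment at which its call begins: read the wrist's pose just before it. camera_params takes no time and is no camera call.
- hand_in(): hands the job in; it is judged then, once.
The state is a dict: "time_s": time; "joint_positions": joint angles; "qd": joint speeds; "tau": joint torques, N m; "tcp_pos": TCP position; "orientation": TCP orientation; "contact_force": force on the tool from outside, world axes, zero at the start; "torque": the same for the moment, N m; "opening": finger opening in m; "gripper_force": force on a finger pad.
Only numpy, scipy, OpenCV 4.12 (cv2) and the standard library are available. Lean on these libraries where they do the work, as an engineer would, in place of code of your own. Each camera call takes 0.05 s, during which the arm holds its last target. There are 200 camera calls.

## Working session

There is one attempt and no reset: what is moved stays moved. The work goes in short steps, Python scripts to look and compute and a tool call to move; the robot and the scene stay as the last step left them, time stands still between calls to the robot, and variables do not carry over. Pictures are saved under pics/ and viewed, at most 10 in all, crops included, and the job is handed in when it is done.

Besides the shell and the picture viewer there is one more tool, called after "Emit:" as name(argument=value, ...) on one line, values as JSON. play_rows: Moves the arm, as the interface text tells. Its arguments: {"type":"object","properties":{"motion":{"type":"array","items":{"type":"number"}},"hand":{"type":"number"},"grip_force":{"type":"number"}},"required":["motion"]}

```bash
mkdir -p pics; ls; python3 - <<'E'
from rig import *
import cv2,json
for n in("scene","top"):
    cv2.imwrite(f"pics/{n}0.png",get_image(n)[:,:,::-1]); p=camera_params(n); print(n,{k:__import__('numpy').round(v,4).tolist() for k,v in p.items() if k in'KRt'})
print(camera_params("wrist")); print(sense())
E
```

```text
pics
scene {'K': [[507.7025, 0.0, 309.6258], [0.0, 507.7025, 239.9798], [0.0, 0.0, 1.0]], 'R': [[0.32, 0.9473, -0.0139], [0.5468, -0.1966, -0.8138], [-0.7737, 0.2528, -0.5809]], 't': [-0.1329, -0.2196, 1.748]}
top {'K': [[480.861, 0.0, 320.6778], [0.0, 480.861, 242.0868], [0.0, 0.0, 1.0]], 'R': [[-0.03, -0.9996, 0.0005], [-0.9871, 0.0295, -0.1575], [0.1574, -0.0052, -0.9875]], 't': [0.0018, 0.4998, 1.1923]}
{'K': array([[344.99869725,   0.        , 310.39096476],
       [  0.        , 344.99869725, 240.39982623],
       [  0.        ,   0.        ,   1.        ]]), 'hand_eye': array([[ 1.53629825e-03, -9.69360267e-01, -2.45638580e-01,
         6.68791854e-02],
       [ 9.99998793e-01,  1.43268498e-03,  6.00510300e-04,
        -4.41696417e-04],
       [-2.30188121e-04, -2.45639206e-01,  9.69361299e-01,
        -1.62860099e-01],
       [ 0.00000000e+00,  0.00000000e+00,  0.00000000e+00,
         1.00000000e+00]])}
{'time_s': 0.1, 'joint_positions': array([ 9.48465583e-01,  5.28374463e-01,  1.43378913e+00,  2.23221575e-06,
        1.18142012e+00, -1.78508461e-01]), 'qd': array([-6.80128431e-04, -1.90414675e-03, -3.72186179e-03, -8.02719417e-04,
        4.87312422e-05, -8.46085570e-04]), 'tau': array([-2.64106866e-04, -4.40984201e+01, -1.77150875e+01,  6.34846534e-02,
        5.33904636e-02, -7.05030675e-05]), 'tcp_pos': array([0.26795012, 0.56390253, 0.22166397]), 'orientation': array([-3.13963360e+00, -3.55566953e-04,  2.69776917e+00]), 'contact_force': array([-0.26866906,  0.91466923, -0.60221745]), 'torque': array([-0.00957671,  0.01098681, -0.0298937 ]), 'gripper_force': 0.0, 'opening': 0.08673365001520827}
```

View pics/top0.png

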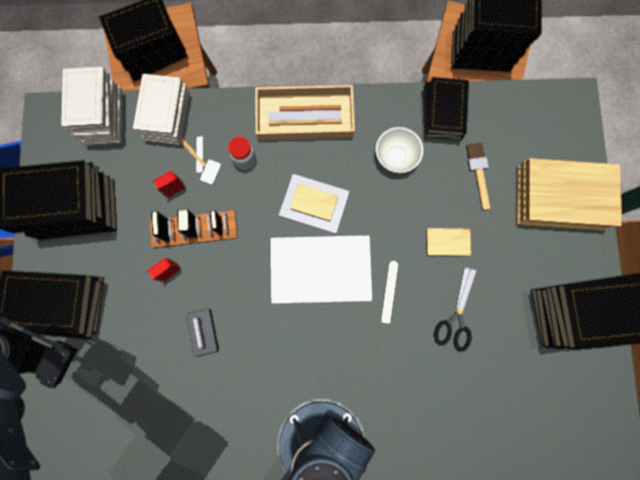

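View pics/scene0.png

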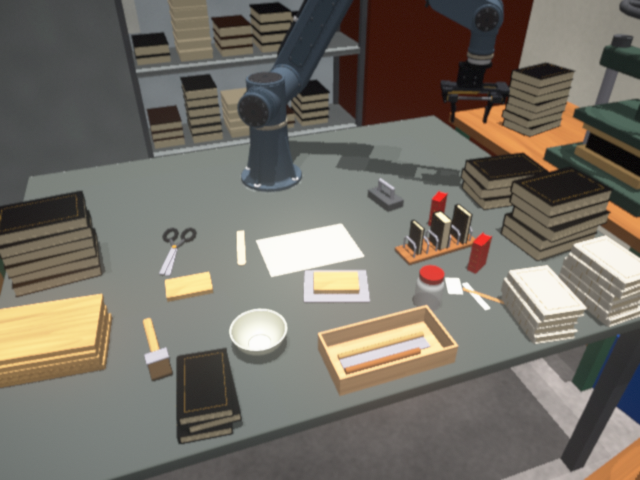

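Top view: the rack is at about (193,228) with three books, at (160,225), (187,222) and (216,222). The bed is at (314,203), the sheet at (321,269), and the loose board at (449,242). Red look-alikes are at (168,184) and (163,269). I'll enlarge the rack, bed and board.

```bash
python3 - <<'E'
import cv2,numpy as np
t=cv2.imread("pics/top0.png");s=cv2.imread("pics/scene0.png")
f=lambda im,x,y,w,h,k:cv2.resize(im[y:y+h,x:x+w],None,fx=k,fy=k,interpolation=cv2.INTER_CUBIC)
a=f(t,140,200,100,60,4); b=f(s,390,190,100,75,4)
c=f(t,270,165,90,75,4.0);d=f(t,415,215,70,55,5.0)
o=np.zeros((600,800,3),np.uint8)
o[:240,:400]=a;o[:300,400:]=b;o[300:600,:360]=c;o[320:595,400:750]=d
cv2.imwrite("pics/crop0.png",o)
E
```

```text
(no output)
```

View pics/crop0.png

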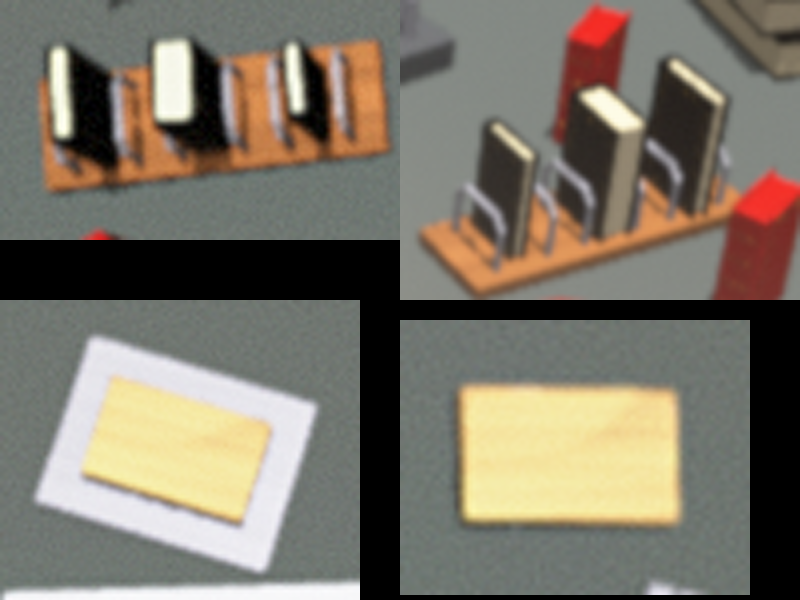

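The crop shows three black books standing in the rack: slim (left place, top view (155,221)), thick (middle place, page-top about (183,220)) and slim (right place, (213,220)). The middle one is clearly twice as thick and black, and the similar red blocks stand outside the rack, so the middle one is book_center. Next I compute its position.

```bash
cat > h.py <<'E'
import numpy as np, cv2
from scipy.spatial.transform import Rotation as Ro
from rig import sense,get_image,camera_params
def ray(P,R,t,K,z):
    P=np.atleast_2d(P).astype(float); d=np.c_[P,np.ones(len(P))]@np.linalg.inv(K).T@R; c=-R.T@t
    return (c+d*((z-c[2])/d[:,2])[:,None])[:,:2]
def px(n,P,z):
    p=camera_params(n); return ray(P,p['R'],p['t'],p['K'],z)
def wcam(s):
    T=np.eye(4);T[:3,:3]=Ro.from_euler('xyz',s['orientation']).as_matrix();T[:3,3]=s['tcp_pos']
    p=camera_params('wrist');C=np.linalg.inv(T@p['hand_eye']);return C[:3,:3],C[:3,3],p['K']
def go(x,y,z,yaw,tilt=(0,0)):
    s=sense();A=Ro.from_euler('xyz',s['orientation'])
    B=Ro.from_euler('xyz',[np.pi,0,yaw])
    d=A.inv().apply(np.array([x,y,z])-s['tcp_pos'])*100
    print('shift cm',d.round(2),'rotvec',(A.inv()*B).as_rotvec().round(3),'now',s['tcp_pos'].round(4),'t',s['time_s'])
def rect(W):
    W=np.array(W);e=[W[(i+1)%4]-W[i] for i in range(4)];print('c',W.mean(0).round(4),'sides mm',[int(1e3*np.linalg.norm(v)) for v in e],'ang',[round(float(np.arctan2(v[1],v[0])),3) for v in e])
E
python3 - <<'E'
from h import *
T=lambda L,x,y,k,ox=0,oy=0:np.array([((a-ox)/k+x-.5+.5/k,(b-oy)/k+y-.5+.5/k) for a,b in L])
bk=T([(153,42),(192,38),(195,120),(156,124)],140,200,4);print('book top');rect(px('top',bk,.104))
rk=T([(42,188),(388,150),(380,40),(40,85)],140,200,4);print('rack');rect(px('top',rk,.012))
print('bed');rect(px('top',T([(110,377),(271,425),(241,523),(82,476)],270,165,4,0,300),.021))
print('plate');rect(px('top',T([(92,336),(318,404),(267,572),(35,501)],270,165,4,0,300),.006))
print('board');rect(px('top',T([(460,387),(678,390),(680,523),(462,523)],415,215,5,400,320),.015))
print('sheet');rect(px('top',[(270,237),(370,235),(372,300),(271,303)],0))
sb=T([(572-400,95),(608-400,85),(643-400,122),(608-400,135)],390,190,4);print('scene book');rect(px('scene',sb,.104))
E
```

```text
book top
c [0.5544 0.3216] sides mm [23, 51, 23, 51] ang [-1.496, -3.092, 1.645, 0.052]
rack
c [0.5503 0.3219] sides mm [226, 74, 225, 68] ang [-1.489, 0.069, 1.676, -3.097]
bed
c [0.6097 0.0022] sides mm [111, 68, 109, 69] ang [-1.899, 2.817, 1.248, -0.29]
plate
c [0.6116 0.0011] sides mm [158, 119, 161, 119] ang [-1.902, 2.816, 1.239, -0.343]
board
c [ 0.4946 -0.3476] sides mm [114, 70, 113, 72] ang [-1.615, 3.077, 1.541, -0.05]
sheet
c [ 0.4361 -0.0115] sides mm [265, 171, 262, 173] ang [-1.58, 3.126, 1.57, 0.002]
scene book
c [0.5598 0.3188] sides mm [28, 47, 29, 50] ang [1.667, -0.043, -1.379, 3.092]
```

```bash
python3 -c "
from h import *
go(.554,.3205,.222,-3.07)"
```

```text
shift cm [-3.629e+01 -9.700e+00 -3.000e-02] rotvec [-0.002 -0.001 -0.515] now [0.268  0.5639 0.2217] t 0.1
```

Emit:
play_rows(motion=[-6,-1.6,0,0,0,-0.1,-12,-3.2,0,0,0,-0.2,-18,-4.8,0,0,0,-0.3,-24,-6.4,0,0,0,-0.4,-30,-8,0,-0.002,-0.001,-0.515], hand=108, grip_force=20)

```text
time_s: 0.72
tcp_pos: [0.506, 0.3619, 0.2221]
orientation: [3.14, 0.001, -3.067]
contact_force: [1.3, 0.4, -0.3]
opening: 0.0519
gripper_force: 0.0
```

```bash
python3 -c "
from h import *
go(.554,.3205,.2,-3.07)"
```

```text
shift cm [-4.47 -4.49  2.21] rotvec [0.002 0.001 0.003] now [0.506  0.3619 0.2221] t 0.725
```

Emit:
play_rows(motion=[-2.4,-2.3,1,0,0,0,-4.5,-4.5,2.2,0,0,0,-4.5,-4.5,2.2,0,0,0,-4.5,-4.5,2.2,0,0,0])

```text
time_s: 1.23
tcp_pos: [0.5522, 0.3221, 0.2003]
orientation: [3.14, 0.0, -3.07]
contact_force: [0.3, -0.1, -0.0]
opening: 0.05
gripper_force: 0.0
```

```bash
python3 -c "
from h import *
s=sense();im=get_image('wrist');np.save('pics/w1.npy',s['tcp_pos']);cv2.imwrite('pics/w1.png',im[:,:,::-1]);R,t,K=wcam(s)
print(s['tcp_pos'],s['orientation'],s['opening'])
X=np.array([[.526,.3205,.104],[.582,.3205,.104],[.554,.3205,.104]]);u=(R@X.T).T+t;u=u@K.T;print(u[:,:2]/u[:,2:])"
```

```text
[0.55223589 0.32207434 0.20028765] [ 3.13966996e+00  4.59055184e-05 -3.07048739e+00] 0.04999107800285156
[[310.8205596  208.52045227]
 [305.69963062 278.04354961]
 [308.19456062 244.17171463]]
```

View pics/w1.png

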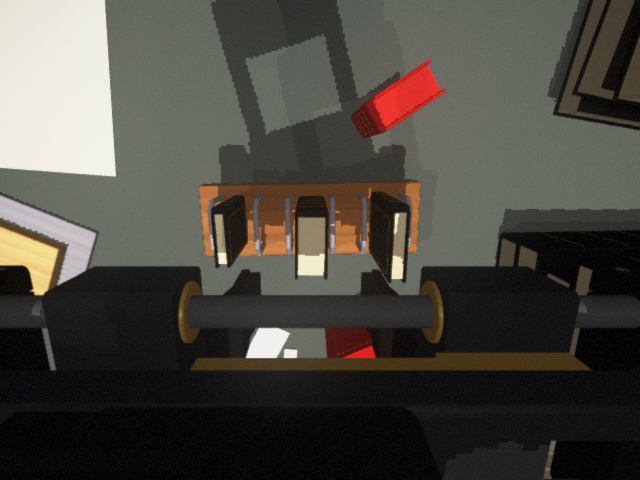

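Wrist view: the thick book's top spans columns about 296–328 and rows about 205–278, so x matches my estimate and y is 2–3 mm more to the left (about 0.3225). The neighbours are well clear of the half-closed fingers. I'll descend.

Emit:
play_rows(motion=[-0.1,0,4,0,0,0,-0.2,0,7,0,0,0,-0.2,0,10,0,0,0,-0.2,0,12,0,0,0,-0.2,0,12.9,0,0,0])

```text
time_s: 1.9
tcp_pos: [0.5537, 0.3231, 0.0708]
orientation: [3.14, -0.0, -3.069]
contact_force: [0.2, -0.2, 0.4]
opening: 0.05
gripper_force: 0.0
```

Emit:
play_rows(motion=[0,0,0,0,0,0,0,0,0,0,0,0,0,0,0,0,0,0,0,0,0,0,0,0,0,0,0,0,0,0], hand=255, grip_force=20)

```text
time_s: 2.52
tcp_pos: [0.5558, 0.3224, 0.0726]
orientation: [3.139, 0.003, -3.07]
contact_force: [-0.9, 1.3, 4.9]
opening: 0.0257
gripper_force: 19.9
```

Emit:
play_rows(motion=[0,0,-1,0,0,0,0,0,-3,0,0,0,0,0,-6,0,0,0,0,0,-9,0,0,0,0,0,-12,0,0,0])

```text
time_s: 3.15
tcp_pos: [0.5546, 0.3216, 0.1923]
orientation: [3.14, 0.0, -3.071]
contact_force: [-0.3, -0.6, -0.8]
opening: 0.0259
gripper_force: 19.9
```

```bash
python3 -c "
from h import *
go(.450,.031,.15,2.817)"
```

```text
shift cm [ 12.49 -28.25   4.19] rotvec [0.001 0.    0.396] now [0.5546 0.3216 0.1923] t 3.15
```

Emit:
play_rows(motion=[2,-4.5,0,0,0,0.06,4.4,-10,0,0,0,0.14,6.8,-15.5,0,0,0,0.22,9.2,-21,1,0,0,0.31,11.5,-26,3,0,0,0.396])

```text
time_s: 3.78
tcp_pos: [0.4588, 0.0526, 0.1616]
orientation: [3.139, 0.004, 2.814]
contact_force: [-0.2, -0.3, -2.2]
opening: 0.026
gripper_force: 19.9
```

```bash
python3 -c "
from h import *
go(.450,.031,.062,2.817)"
```

```text
shift cm [ 0.17 -2.35  9.95] rotvec [ 0.002  0.004 -0.003] now [0.4588 0.0526 0.1616] t 3.775
```

Emit:
play_rows(motion=[0.2,-1.5,2,0,0,0,0.2,-2.3,4,0,0,0,0.2,-2.3,6,0,0,0,0.2,-2.3,7.5,0,0,0,0.2,-2.3,8.5,0,0,0])

```text
time_s: 4.4
tcp_pos: [0.4496, 0.0333, 0.0754]
orientation: [3.14, 0.0, 2.817]
contact_force: [-0.9, 0.5, -0.7]
opening: 0.0261
gripper_force: 19.9
```

```bash
python3 -c "
from h import *
go(.450,.031,.061,2.817)
s=sense();im=get_image('scene');cv2.imwrite('pics/s2.png',cv2.resize(im[170:320,220:440,::-1],None,fx=3,fy=3))"
```

```text
shift cm [-0.11 -0.21  1.44] rotvec [ 0.002  0.    -0.   ] now [0.4496 0.0333 0.0754] t 4.4
```

View pics/s2.png

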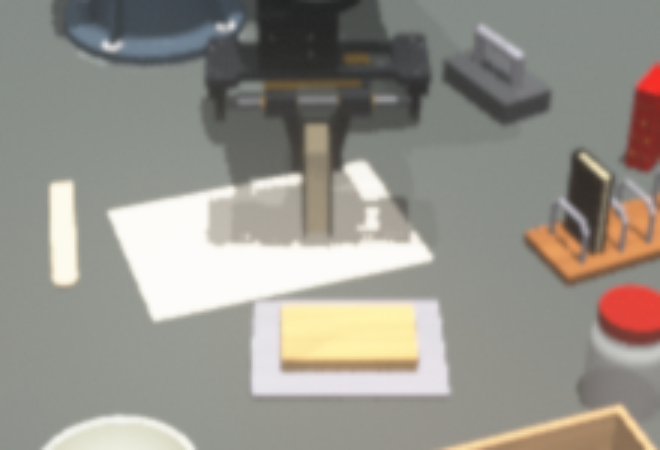

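The book hangs upright in the fingers just over the sheet (crop (315,180)), and the neighbours are still standing. I'll lower it gently.

Emit:
play_rows(motion=[0,0,0.5,0,0,0,0,0,0.8,0,0,0,0,0,1.1,0,0,0,0,0,1.3,0,0,0,0,0,1.35,0,0,0])

```text
time_s: 5.08
tcp_pos: [0.4497, 0.0335, 0.0624]
orientation: [3.14, 0.001, 2.817]
contact_force: [-0.6, 0.1, -0.7]
opening: 0.0259
gripper_force: 19.9
```

Emit:
play_rows(motion=[0,0,0.05,0,0,0,0,0,0.1,0,0,0,0,0,0.1,0,0,0])

```text
time_s: 5.45
tcp_pos: [0.4498, 0.0334, 0.0614]
orientation: [3.14, 0.001, 2.817]
contact_force: [-0.4, -0.2, -1.2]
opening: 0.026
gripper_force: 19.9
```

Emit:
play_rows(motion=[0,0,0.05,0,0,0,0,0,0.1,0,0,0,0,0,0.1,0,0,0])

```text
time_s: 5.82
tcp_pos: [0.4498, 0.0334, 0.0606]
orientation: [3.139, 0.001, 2.817]
contact_force: [-0.9, -0.5, 1.9]
opening: 0.0259
gripper_force: 19.9
```

Emit:
play_rows(motion=[0,0,0.05,0,0,0,0,0,0.05,0,0,0])

```text
time_s: 6.08
tcp_pos: [0.4497, 0.0335, 0.0605]
orientation: [3.139, 0.001, 2.817]
contact_force: [-1.8, 1.3, 6.9]
opening: 0.0258
gripper_force: 19.9
```

Emit:
play_rows(motion=[0,0,0,0,0,0,0,0,0,0,0,0,0,0,0,0,0,0,0,0,-0.8,0,0,0,0,0,-1.8,0,0,0], hand=0)

```text
time_s: 6.7
tcp_pos: [0.4496, 0.0334, 0.0783]
orientation: [3.14, 0.0, 2.817]
contact_force: [0.2, 0.4, -0.1]
opening: 0.0678
gripper_force: 0.0
```

Emit:
play_rows(motion=[0,-0.5,0,0,0,0,0,-1.2,0,0,0,0,0,-1.8,0,0,0,0,0,-2.3,0,0,0,0,0,-2.7,0,0,0,0])

```text
time_s: 7.32
tcp_pos: [0.4409, 0.0074, 0.0777]
orientation: [3.14, 0.0, 2.816]
contact_force: [0.6, -0.5, 0.1]
opening: 0.0868
gripper_force: 0.0
```

```bash
python3 -c "
from h import *
s=sense();print(s['tcp_pos'],s['opening'],s['contact_force']);im=get_image('scene');cv2.imwrite('pics/s3.png',cv2.resize(im[170:320,220:440,::-1],None,fx=3,fy=3))"
```

```text
[0.4409239  0.00740165 0.07770278] 0.08682693080021894 [ 0.59639745 -0.49808398  0.14991289]
```

View pics/s3.png

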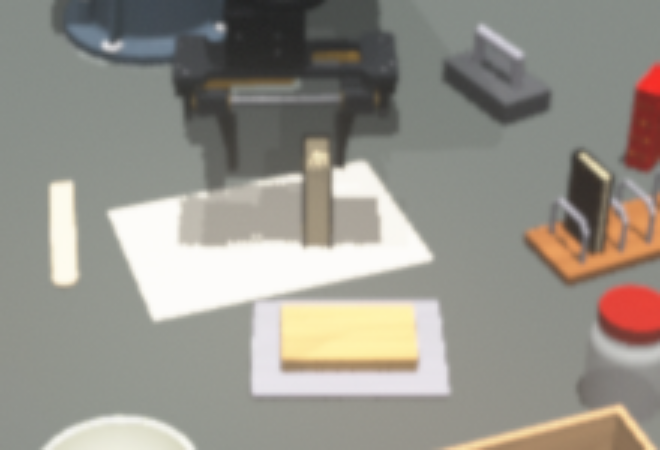

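The book stands upright on its own at crop (317,190), and the right finger (345,150) is close to its face, ready to push. I'll topple it to the image left (−y).

Emit:
play_rows(motion=[0,-0.5,0,0,0,0,0,-1.2,0,0,0,0,0,-1.9,0,0,0,0,0,-2.6,0,0,0,0,0,-3.3,0,0,0,0])

```text
time_s: 8.0
tcp_pos: [0.4304, -0.0239, 0.0778]
orientation: [3.14, 0.001, 2.817]
contact_force: [0.5, -0.4, 0.1]
opening: 0.0869
gripper_force: 0.0
```

Emit:
play_rows(motion=[0,-0.4,0,0,0,0,0,-0.6,0,0,0,0,0,-0.6,0,0,0,0,0,-0.6,0,0,0,0])

```text
time_s: 8.5
tcp_pos: [0.4287, -0.029, 0.0778]
orientation: [3.139, 0.001, 2.817]
contact_force: [-0.4, 0.2, -0.2]
opening: 0.0869
gripper_force: 0.0
```

Emit:
play_rows(motion=[0,0,-4,0,0,0,0,0,-8,0,0,0,0,0,-12,0,0,0,0,0,-12,0,0,0,0,0,-12,0,0,0])

```text
time_s: 9.12
tcp_pos: [0.4279, -0.029, 0.1973]
orientation: [3.139, -0.0, 2.817]
contact_force: [-0.3, -0.8, -0.2]
opening: 0.0872
gripper_force: 0.0
```

```bash
python3 -c "
from h import *
s=sense();im=get_image('wrist');np.save('s4.npy',np.r_[s['tcp_pos'],s['orientation']]);print(s['tcp_pos'],s['orientation']);cv2.imwrite('pics/w4.png',im[:,:,::-1])"
```

```text
[ 0.42789796 -0.02899856  0.19733358] [ 3.13946141e+00 -2.11503224e-04  2.81702321e+00]
```

View pics/w4.png

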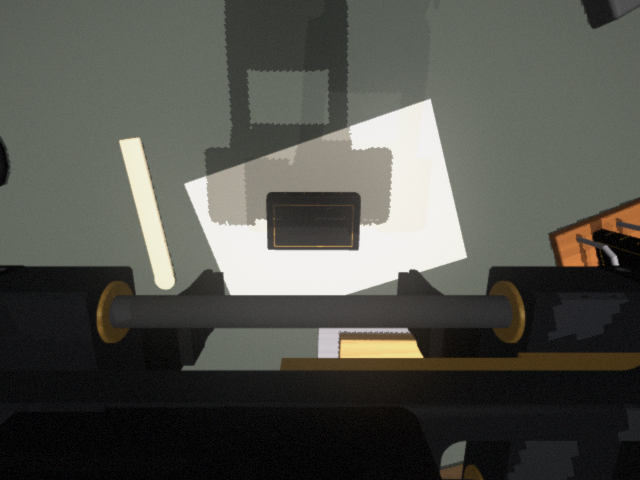

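The book lies flat on the sheet, aligned with the tool: silhouette columns 267–360, rows 192–250 in the wrist view. Now I compute its centre.

```bash
python3 - <<'E'
from h import *
v=np.load('s4.npy');R,t,K=wcam(dict(tcp_pos=v[:3],orientation=v[3:]))
im=cv2.imread('pics/w4.png',0);roi=(im[180:262,255:372]<90).astype(np.uint8)
n,l,st,_=cv2.connectedComponentsWithStats(roi);k=1+st[1:,4].argmax();ys,xs=np.where(l==k)
P=np.c_[xs+255,ys+180].astype(np.float32);r=cv2.minAreaRect(P);print(r)
x0,x1,y0,y1=P[:,0].min(),P[:,0].max(),P[:,1].min(),P[:,1].max();print(x0,x1,y0,y1)
print('edge far',ray([(x0,y1),(x1,y1)],R,t,K,.026))
print('near top/bottom edge', ray([(x0,y0),(x1,y0)],R,t,K,.026), ray([(x0,y0),(x1,y0)],R,t,K,.0))
far=ray([(x0,y1),(x1,y1)],R,t,K,.026);ax=np.array([.948,-.319]);
print('len',np.linalg.norm(far[1]-far[0]),'centre',far.mean(0)-.028*ax)
a,b=ray([(x0+2,y0+4),(x0+2,y1)],R,t,K,.026); print(np.linalg.norm(a-b))
c=far.mean(0)-.028*ax; go(c[0],c[1],.1,1.246)
E
```

```text
((313.0, 220.5), (57.0, 94.0), 90.0)
266.0 360.0 192.0 249.0
edge far [[ 0.43901109 -0.0796465 ]
 [ 0.46908237  0.00997792]]
near top/bottom edge [[ 0.38545251 -0.05981643]
 [ 0.41427285  0.02619912]] [[ 0.38710286 -0.06381503]
 [ 0.4181653   0.02889216]]
len 0.09453474935144636 centre [ 0.42750273 -0.02590229]
0.05325332813220312
shift cm [0.08 0.26 9.68] rotvec [ 0.    -0.003  1.571] now [ 0.4276 -0.0289  0.1968] t 9.175
```

Emit:
play_rows(motion=[0.1,0.3,1,0,0,0.18,0.1,0.3,2,0,0,0.36,0.1,0.3,3,0,0,0.54,0.1,0.3,4,0,0,0.72,0.1,0.3,5,0,0,0.9])

```text
time_s: 9.8
tcp_pos: [0.4274, -0.0257, 0.1459]
orientation: [-3.14, -0.004, 1.911]
contact_force: [-0.7, -0.3, -0.2]
opening: 0.087
gripper_force: 0.0
```

Emit:
play_rows(motion=[0,0,1,0,0,0.18,0,0,2,0,0,0.36,0,0,3,0,0,0.54,0,0,4,0,0,0.671,0,0,5,0,0,0.671])

```text
time_s: 10.42
tcp_pos: [0.4277, -0.0257, 0.0962]
orientation: [-3.139, -0.002, 1.247]
contact_force: [-0.1, 0.4, 0.5]
opening: 0.0866
gripper_force: 0.0
```

```bash
python3 -c "
from h import *
go(.4275,-.026,.004,1.246)"
```

```text
shift cm [-0.05  0.02  9.22] rotvec [-0.002 -0.002  0.001] now [ 0.4277 -0.0257  0.0962] t 10.425
```

Emit:
play_rows(motion=[0,0,3,0,0,0,0,0,5.5,0,0,0,0,0,7.5,0,0,0,0,0,8.7,0,0,0,0,0,9.2,0,0,0])

```text
time_s: 11.05
tcp_pos: [0.4283, -0.0257, 0.0048]
orientation: [-3.141, -0.002, 1.247]
contact_force: [-0.2, 0.1, 0.2]
opening: 0.0869
gripper_force: 0.0
```

Emit:
play_rows(motion=[0,0,0,0,0,0,0,0,0,0,0,0,0,0,0,0,0,0,0,0,0,0,0,0,0,0,0,0,0,0], hand=255, grip_force=20)

```text
time_s: 11.68
tcp_pos: [0.429, -0.0259, 0.0062]
orientation: [3.14, -0.002, 1.246]
contact_force: [0.9, 0.9, 4.2]
opening: 0.056
gripper_force: 20.0
```

Emit:
play_rows(motion=[0,0,-0.5,0,0,0,0,0,-2,0,0,0,0,0,-4,0,0,0,0,0,-6,0,0,0,0,0,-8,0,0,0])

```text
time_s: 12.3
tcp_pos: [0.4283, -0.0258, 0.0864]
orientation: [3.142, -0.002, 1.246]
contact_force: [-1.1, 0.1, -2.1]
opening: 0.0561
gripper_force: 20.0
```

```bash
python3 -c "
from h import *
s=sense();im=get_image('wrist');np.save('s5.npy',np.r_[s['tcp_pos'],s['orientation']]);cv2.imwrite('pics/w5.png',im[:,:,::-1]);
go(.6105,.0017,.08,1.246)"
```

```text
shift cm [ 8.41 16.27  0.9 ] rotvec [ 0.004 -0.002  0.   ] now [ 0.4294 -0.0261  0.0882] t 12.35
```

View pics/w5.png

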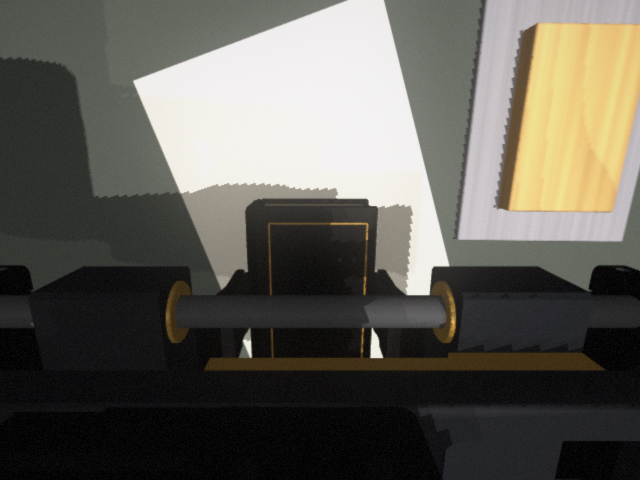

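The book is held level and square across its width (columns 247–377, end edge about row 206). The bed is visible at right, with top-face corners about (538,24), (510,211) and (614,212). Refining both.

```bash
python3 - <<'E'
from h import *
v=np.load('s5.npy');R,t,K=wcam(dict(tcp_pos=v[:3],orientation=v[3:]))
u=np.array([np.cos(v[5]),np.sin(v[5])]);w=np.array([np.sin(v[5]),-np.cos(v[5])])
e=ray([(312,200),(312,207)],R,t,K,v[2]+.020);print('book end tool x',(e-v[:2])@u,'(y)',(e-v[:2])@w)
b=ray([(538,24),(510,211),(614,212)],R,t,K,.021);print(b)
print('L',np.linalg.norm(b[0]-b[1]),'W',np.linalg.norm(b[2]-b[1]),'ang',np.arctan2(*(b[0]-b[1])[::-1]),'c',(b[0]+b[2])/2)
# sub-pixel-ish from top camera: bed via colour mask
im=cv2.imread('pics/top0.png');hsv=cv2.cvtColor(im,cv2.COLOR_BGR2HSV)
for nm,(x,y,w_,h),z in(('bed',(275,170,75,65),.021),('board',(418,220,62,45),.015)):
    m=cv2.inRange(hsv[y:y+h,x:x+w_],(12,70,120),(35,255,255));ys,xs=np.where(m);r=cv2.minAreaRect(np.c_[xs+x,ys+y].astype(np.float32));print(nm,r);rect(px('top',cv2.boxPoints(r),z)); print(px('top',[[xs.mean()+x,ys.mean()+y]],z))
E
```

```text
book end tool x [0.04750113 0.04457552] (y) [0.00063889 0.0006467 ]
[[ 0.60005213  0.06450112]
 [ 0.56392952 -0.04075828]
 [ 0.62970298 -0.06351164]]
L 0.11128515668210062 W 0.0695978742282247 ang 1.2402126981908275 c [6.14877559e-01 4.94740599e-04]
bed ((313.7473449707031, 202.10855102539062), (41.22160339355469, 25.651649475097656), 17.35402488708496)
c [0.6099 0.0019] sides mm [69, 109, 69, 108] ang [-0.317, -1.912, 2.812, 1.232]
[[0.60952533 0.00170376]]
board ((448.0, 241.5), (43.99999237060547, 26.999996185302734), -0.0)
c [ 0.4953 -0.3461] sides mm [71, 115, 71, 114] ang [-0.064, -1.601, 3.063, 1.541]
[[ 0.49501902 -0.34689306]]
```

```bash
python3 -c "
from h import *
go(.575,-.105,.12,1.243)"
```

```text
shift cm [-2.83 16.33 -3.12] rotvec [ 0.004 -0.002  0.003] now [ 0.4294 -0.0261  0.0882] t 12.35
```

Emit:
play_rows(motion=[-0.7,4,-0.8,0,0,0,-1.5,8.5,-1.6,0,0,0,-2.3,13,-2.4,0.002,-0.001,0.002,-2.8,16.3,-3.1,0.004,-0.002,0.003,-2.8,16.3,-3.1,0.004,-0.002,0.003])

```text
time_s: 12.98
tcp_pos: [0.577, -0.1064, 0.1169]
orientation: [3.141, 0.0, 1.242]
contact_force: [0.3, -0.5, -1.9]
opening: 0.0559
gripper_force: 20.0
```

Emit:
play_rows(motion=[0,0,0,0,0,0,0,0,0,0,0,0])

```text
time_s: 13.22
tcp_pos: [0.5723, -0.1037, 0.1161]
orientation: [-3.135, -0.0, 1.243]
contact_force: [0.4, -0.7, -1.2]
opening: 0.0559
gripper_force: 20.0
```

```bash
python3 -c "
from h import *
s=sense();im=get_image('wrist');np.save('s6.npy',np.r_[s['tcp_pos'],s['orientation']]);print(s['tcp_pos'],s['orientation']);cv2.imwrite('pics/w6.png',im[:,:,::-1])"
```

```text
[ 0.57231928 -0.10365205  0.1160535 ] [-3.13513833e+00 -2.82023066e-04  1.24315214e+00]
```

View pics/w6.png

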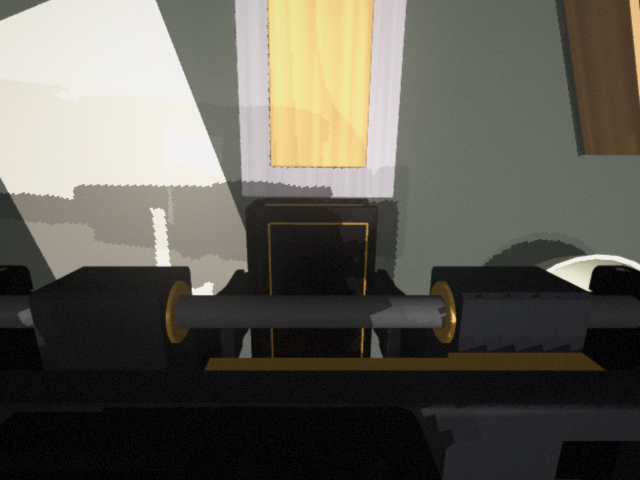

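The bed is dead ahead: near edge of its top face from (268,167) to (367,167), sides running to (269,0) and (375,0).

```bash
python3 - <<'E'
from h import *
v=np.load('s6.npy');
im=cv2.imread('pics/w6.png');m=cv2.inRange(cv2.cvtColor(im,cv2.COLOR_BGR2HSV),(12,90,120),(35,255,255))
for r in(20,60,100,140,160):
    xs=np.where(m[r,230:410])[0]+230;print(r,xs.min(),xs.max())
for rr in (v[3],np.pi):
    w=v.copy();w[3]=rr;R,t,K=wcam(dict(tcp_pos=w[:3],orientation=w[3:]))
    for z in(.021,):
        b=ray([(268,167),(367,167),(269,20),(374,20)],R,t,K,z);print(b.round(4))
        d=(b[2]+b[3]-b[0]-b[1]);a=np.arctan2(d[1],d[0]);n=d/np.linalg.norm(d)
        print('W',np.linalg.norm(b[0]-b[1]),np.linalg.norm(b[2]-b[3]),'ang',a,'c',(b[0]+b[1])/2+.056*n)
s=sense();print(s['tcp_pos'],s['orientation'])
E
```

```text
20 268 372
60 269 370
100 270 368
140 270 366
160 271 365
[[ 0.5604 -0.04  ]
 [ 0.629  -0.0632]
 [ 0.5944  0.0494]
 [ 0.6603  0.0269]]
W 0.07243172615850328 0.06966998697316104 ang 1.2219349282017633 c [0.6138277  0.00104488]
[[ 0.561  -0.0402]
 [ 0.6296 -0.0634]
 [ 0.5949  0.0492]
 [ 0.661   0.0268]]
W 0.0724478577230243 0.06969263056773947 ang 1.2219564386623685 c [0.61443873 0.00083603]
[ 0.57263649 -0.10376786  0.11625292] [-3.13580959e+00 -2.14758338e-04  1.24318722e+00]
```

```bash
python3 - <<'E'
from h import *
im=cv2.imread('pics/scene0.png');m=cv2.inRange(cv2.cvtColor(im,cv2.COLOR_BGR2HSV),(12,60,185),(40,255,255))
for nm,(x0,y0,x1,y1),z in(('bed',(305,262,368,300),.021),('board',(158,266,222,305),.015)):
    s=m[y0:y1,x0:x1];ys,xs=np.where(s);P=np.c_[xs+x0,ys+y0].astype(np.float32);h=cv2.convexHull(P);q=cv2.approxPolyN(h,4)[0] if hasattr(cv2,'approxPolyN') else cv2.boxPoints(cv2.minAreaRect(P))
    print(nm,q.tolist());rect(px('scene',q,z))
v=np.load('s6.npy');R,t,K=wcam(dict(tcp_pos=v[:3],orientation=v[3:]))
b=ray([(269.5,167),(366.5,167),(267.5,20),(373,20)],R,t,K,.021);d=(b[2]+b[3]-b[0]-b[1]);n=d/np.linalg.norm(d)
print('wrist W',np.linalg.norm(b[0]-b[1]),np.linalg.norm(b[2]-b[3]),np.arctan2(d[1],d[0]),(b[0]+b[1])/2+.056*n)
go(.6130,.0012,.07,1.243)
E
```

```text
bed [[314.0, 290.0], [314.0, 272.0], [356.75, 272.0], [359.0, 290.0]]
c [6.18e-01 6.00e-04] sides mm [69, 108, 68, 108] ang [2.809, 1.228, -0.322, -1.912]
board [[165.0, 298.1290283203125], [165.0, 278.9615478515625], [209.09628295898438, 270.4814758300781], [212.77639770507812, 288.8819885253906]]
c [ 0.4989 -0.3476] sides mm [73, 111, 75, 114] ang [3.044, 1.539, -0.046, -1.614]
wrist W 0.0709670071111845 0.07000499021191801 1.2344669184681158 [0.61351466 0.00116307]
shift cm [11.24  0.47  4.63] rotvec [-0.006 -0.     0.   ] now [ 0.5726 -0.1038  0.1163] t 13.275
```

Emit:
play_rows(motion=[2.5,0.15,0,-0.002,0,0,5.5,0.3,0,-0.004,0,0,8.5,0.45,1,-0.006,0,0,10.6,0.55,2.5,-0.006,0,0,11.25,0.55,4,-0.006,0,0])

```text
time_s: 13.9
tcp_pos: [0.6152, 0.0014, 0.0757]
orientation: [3.14, 0.0, 1.245]
contact_force: [-0.2, -1.1, -1.6]
opening: 0.0561
gripper_force: 20.0
```

Emit:
play_rows(motion=[0,0,0,0,0,0,0,0,0,0,0,0,0,0,0,0,0,0])

```text
time_s: 14.28
tcp_pos: [0.6158, -0.0008, 0.0773]
orientation: [3.138, -0.0, 1.242]
contact_force: [-0.6, -0.4, -0.8]
opening: 0.0564
gripper_force: 20.0
```

```bash
python3 -c "
from h import *
go(.6138,.001,.029,1.243);print(sense()['orientation'])"
```

```text
shift cm [ 0.1  -0.26  4.83] rotvec [ 0.004 -0.    -0.001] now [ 0.6158 -0.0008  0.0773] t 14.275
[ 3.13787861e+00 -1.15523113e-04  1.24163132e+00]
```

Emit:
play_rows(motion=[0.05,-0.1,1,0.002,0,0,0.1,-0.2,2,0.004,0,0,0.1,-0.25,3,0.004,0,0,0.1,-0.25,3.7,0.004,0,0,0.1,-0.25,4,0.004,0,0])

```text
time_s: 14.9
tcp_pos: [0.6132, 0.002, 0.036]
orientation: [-3.139, 0.0, 1.243]
contact_force: [-0.1, 0.5, -0.8]
opening: 0.0558
gripper_force: 20.0
```

Emit:
play_rows(motion=[0,0,0,0,0,0,0,0,0,0,0,0,0,0,0,0,0,0])

```text
time_s: 15.28
tcp_pos: [0.6138, 0.0018, 0.0372]
orientation: [-3.141, -0.0, 1.243]
contact_force: [-0.5, -0.0, -1.8]
opening: 0.0558
gripper_force: 20.0
```

```bash
python3 -c "
from h import *
go(.6138,.001,.029,1.243);print(sense()['orientation'])"
```

```text
shift cm [-0.08  0.02  0.82] rotvec [-0.001 -0.    -0.   ] now [0.6138 0.0018 0.0372] t 15.275
[-3.14108856e+00 -2.19833143e-04  1.24280933e+00]
```

Emit:
play_rows(motion=[-0.05,0,0.3,0,0,0,-0.1,0,0.5,0,0,0,-0.1,0,0.7,0,0,0,-0.1,0,0.8,0,0,0,-0.1,0,0.85,0,0,0])

```text
time_s: 15.9
tcp_pos: [0.6132, 0.0009, 0.0282]
orientation: [-3.14, -0.0, 1.243]
contact_force: [0.4, -0.1, -1.6]
opening: 0.0555
gripper_force: 20.0
```

Emit:
play_rows(motion=[0,0,0.05,0,0,0,0,0,0.1,0,0,0,0,0,0.1,0,0,0])

```text
time_s: 16.27
tcp_pos: [0.6133, 0.0009, 0.0274]
orientation: [-3.14, -0.0, 1.243]
contact_force: [-0.2, 0.3, -1.2]
opening: 0.0557
gripper_force: 20.0
```

Emit:
play_rows(motion=[0,0,0.05,0,0,0,0,0,0.1,0,0,0,0,0,0.1,0,0,0])

```text
time_s: 16.65
tcp_pos: [0.6132, 0.0009, 0.0273]
orientation: [-3.141, -0.0, 1.243]
contact_force: [-2.4, 0.0, 5.0]
opening: 0.0556
gripper_force: 20.0
```

Emit:
play_rows(motion=[0,0,0.05,0,0,0,0,0,0.1,0,0,0,0,0,0.1,0,0,0])

```text
time_s: 17.02
tcp_pos: [0.6133, 0.0009, 0.0272]
orientation: [-3.141, -0.0, 1.243]
contact_force: [-4.3, 1.1, 11.1]
opening: 0.0559
gripper_force: 20.0
```

Emit:
play_rows(motion=[0,0,-0.1,0,0,0,0,0,-0.1,0,0,0])

```text
time_s: 17.27
tcp_pos: [0.6133, 0.0009, 0.0273]
orientation: [-3.141, -0.0, 1.243]
contact_force: [-2.7, -0.0, 7.8]
opening: 0.056
gripper_force: 20.0
```

Emit:
play_rows(motion=[0,0,0,0,0,0,0,0,0,0,0,0,0,0,0,0,0,0,0,0,0,0,0,0], hand=0)

```text
time_s: 17.77
tcp_pos: [0.6132, 0.0009, 0.0261]
orientation: [-3.14, -0.0, 1.243]
contact_force: [0.4, 0.1, -0.1]
opening: 0.0843
gripper_force: 0.0
```

Emit:
play_rows(motion=[0,0,-2,0,0,0,0,0,-7,0,0,0,0,0,-12,0,0,0,0,0,-17,0,0,0,0,0,-19,0,0,0])

```text
time_s: 18.4
tcp_pos: [0.6153, 0.0006, 0.2218]
orientation: [3.135, -0.001, 1.243]
contact_force: [-0.1, 0.1, 0.5]
opening: 0.0871
gripper_force: 0.0
```

Emit:
play_rows(motion=[0,0,0,0,0,0,0,0,0,0,0,0])

```text
time_s: 18.65
tcp_pos: [0.6126, 0.001, 0.2158]
orientation: [-3.139, 0.0, 1.243]
contact_force: [0.1, 0.2, -0.4]
opening: 0.0869
gripper_force: 0.0
```

```bash
cat > bb.py <<'E'
from h import *
s=sense();im=get_image('wrist')[:,:,::-1];s2=sense();R,t,K=wcam(s);print(s['tcp_pos'],s2['tcp_pos'],s['orientation'])
cv2.imwrite('pics/w7.png',im);hsv=cv2.cvtColor(im,cv2.COLOR_BGR2HSV);g=im.max(2)
wood=cv2.inRange(hsv,(12,70,110),(35,255,255))
P=lambda r:print(r)
for r in range(150,262,10):
    w=np.where(wood[r,230:400])[0]+230; d=np.where(g[r,230:400]<70)[0]+230
    print(r,(w.min(),w.max(),len(w)) if len(w) else None,(d.min(),d.max(),len(d)) if len(d) else None)
for c in(290,300,315,330):
    w=np.where(wood[100:262,c])[0]+100;d=np.where(g[100:262,c]<70)[0]+100;print('col',c,w.min() if len(w) else 0,w.max() if len(w) else 0,d.min() if len(d) else 0,d.max() if len(d) else 0)
E
python3 bb.py
```

```text
[0.61257258 0.00100514 0.21581552] [0.61234589 0.0010116  0.21517635] [-3.13882633e+00  1.20483928e-04  1.24282886e+00]
150 None None
160 None None
170 (np.int64(279), np.int64(346), 68) None
180 (np.int64(279), np.int64(346), 10) (np.int64(284), np.int64(334), 32)
190 (np.int64(279), np.int64(345), 12) (np.int64(284), np.int64(321), 35)
200 (np.int64(279), np.int64(345), 9) (np.int64(284), np.int64(340), 54)
210 (np.int64(279), np.int64(345), 9) (np.int64(284), np.int64(339), 55)
220 (np.int64(279), np.int64(344), 9) (np.int64(284), np.int64(339), 55)
230 (np.int64(279), np.int64(344), 9) (np.int64(284), np.int64(339), 55)
240 (np.int64(279), np.int64(344), 10) (np.int64(284), np.int64(339), 54)
250 (np.int64(280), np.int64(343), 8) (np.int64(284), np.int64(338), 54)
260 (np.int64(280), np.int64(343), 8) (np.int64(285), np.int64(338), 52)
col 290 163 174 176 261
col 300 163 184 176 260
col 315 163 184 176 261
col 330 163 184 176 260
```

```bash
python3 - <<'E'
from h import *
v=dict(tcp_pos=[0.6124,.0010,.2155],orientation=[-3.1388,0,1.2428]);R,t,K=wcam(v)
u=np.array([np.cos(1.2428),np.sin(1.2428)])
f=lambda r,z:((ray([(311.5,r)],R,t,K,z)-v['tcp_pos'][:2])@u)[0]*1e3
print('bed end',f(163-.5,.021),'book end top',f(176,.047),f(178,.047),'bottom',f(175.5,.021))
r=ray([(279-.5,210),(345.5,210)],R,t,K,.021);print(r.mean(0)@[-u[1],u[0]]*-1,np.linalg.norm(r[1]-r[0]),np.array([.6124,.001])@[u[1],-u[0]])
go(.497,-.3475,.2,1.526)
E
```

```text
bed end 57.03529150317759 book end top 45.263017423569345 43.39650724758885 bottom 44.096718211124944
0.5804262666001543 0.07003422418394152 0.5794306379453709
shift cm [-36.71   0.31   1.53] rotvec [-0.004 -0.    -0.283] now [0.6123 0.001  0.2152] t 18.7
```

Book sits centred across the bed (margins equal, ≤2–3 mm off along its length) and square. On to the board.

Emit:
play_rows(motion=[-6,0,0.3,0,0,-0.06,-12,0.1,0.6,0,0,-0.12,-18,0.2,0.9,0,0,-0.18,-24,0.2,1.2,0,0,-0.24,-30,0.3,1.5,-0.004,0,-0.283])

```text
time_s: 19.32
tcp_pos: [0.5182, -0.2853, 0.1995]
orientation: [3.141, -0.002, 1.527]
contact_force: [1.3, -0.2, 0.9]
opening: 0.0871
gripper_force: 0.0
```

```bash
python3 -c "
from h import *
go(.497,-.3475,.2,1.526)"
```

```text
shift cm [-6.31 -1.84 -0.06] rotvec [ 0.    -0.002  0.001] now [ 0.5182 -0.2853  0.1995] t 19.325
```

Emit:
play_rows(motion=[-3.2,-0.9,0,0,0,0,-6.3,-1.8,0,0,0,0,-6.3,-1.8,0,0,0,0,-6.3,-1.8,0,0,0,0])

```text
time_s: 19.82
tcp_pos: [0.4983, -0.3451, 0.1999]
orientation: [3.141, -0.002, 1.526]
contact_force: [-0.7, 0.1, -0.0]
opening: 0.0873
gripper_force: 0.0
```

Emit:
play_rows(motion=[0,0,0,0,0,0,0,0,0,0,0,0])

```text
time_s: 20.08
tcp_pos: [0.4991, -0.3451, 0.2011]
orientation: [3.139, -0.0, 1.527]
contact_force: [0.0, 0.4, 0.5]
opening: 0.0869
gripper_force: 0.0
```

```bash
cat > brd.py <<'E'
from h import *
s=sense();im=get_image('wrist')[:,:,::-1];R,t,K=wcam(s);print(s['tcp_pos'],s['orientation'])
cv2.imwrite('pics/w8.png',im);wood=cv2.inRange(cv2.cvtColor(im,cv2.COLOR_BGR2HSV),(12,70,110),(35,255,255))
for r in range(150,262,15):
    w=np.where(wood[r,200:440])[0]+200; print(r,(w.min(),w.max(),len(w)) if len(w) else None)
E
python3 brd.py
```

```text
[ 0.49914798 -0.34510955  0.2011431 ] [ 3.13914800e+00 -3.15615848e-04  1.52732035e+00]
150 None
165 None
180 (np.int64(274), np.int64(343), 69)
195 (np.int64(275), np.int64(343), 69)
210 (np.int64(275), np.int64(342), 68)
225 (np.int64(275), np.int64(342), 68)
240 (np.int64(275), np.int64(342), 68)
255 (np.int64(276), np.int64(342), 67)
```

```bash
python3 - <<'E'
from h import *
s=sense();R,t,K=wcam(s);yaw=s['orientation'][2]
im=cv2.imread('pics/w8.png');wood=cv2.inRange(cv2.cvtColor(im,cv2.COLOR_BGR2HSV),(12,70,110),(35,255,255))
L=[];Rr=[]
for r in range(185,262,2):
    w=np.where(wood[r,200:440])[0]+200;L.append((w.min()-.5,r));Rr.append((w.max()+.5,r))
top=np.array([(c,np.where(wood[140:262,c])[0].min()+139.5) for c in range(280,338,3)])
a=ray(L,R,t,K,.015);b=ray(Rr,R,t,K,.015);e=ray(top,R,t,K,.015)
an=lambda p:np.arctan(np.polyfit(p[:,1],p[:,0],1)[0])
print('yaw L,R,end',np.pi/2-an(a),np.pi/2-an(b),np.arctan(np.polyfit(e[:,0],e[:,1],1)[0])+np.pi/2)
y=1.526;u=np.array([np.cos(y),np.sin(y)]);w=np.array([u[1],-u[0]])
la,lb,le=(a@w).mean(),(b@w).mean(),(e@u).mean();print('W',lb-la);c=(la+lb)/2*w+(le-.056)*u;print('c',c)
go(c[0],c[1],.06,1.526);go(c[0],c[1],.005,1.526)
E
```

```text
yaw L,R,end 1.520032637214533 1.53996534237956 1.5286214376533775
W 0.07033891933193753
c [ 0.49753694 -0.34777076]
shift cm [-0.25 -0.19 14.13] rotvec [ 0.003 -0.     0.001] now [ 0.4992 -0.3453  0.2013] t 20.125
shift cm [-0.25 -0.2  19.63] rotvec [ 0.003 -0.     0.001] now [ 0.4992 -0.3453  0.2013] t 20.125
```

Emit:
play_rows(motion=[-0.2,-0.2,4,0,0,0,-0.25,-0.2,8,0.003,0,0,-0.25,-0.2,11.5,0.003,0,0,-0.25,-0.2,14,0.003,0,0,-0.25,-0.2,15,0.003,0,0])

```text
time_s: 20.75
tcp_pos: [0.4966, -0.3477, 0.0498]
orientation: [-3.139, -0.002, 1.526]
contact_force: [-0.3, -0.8, -0.4]
opening: 0.087
gripper_force: 0.0
```

```bash
python3 -c "
from h import *
go(.4975,-.3478,.004,1.527)"
```

```text
shift cm [-0.02  0.1   4.58] rotvec [-0.002 -0.002 -0.001] now [ 0.4966 -0.3477  0.0498] t 20.75
```

Emit:
play_rows(motion=[0,0,1.3,0,0,0,0,0.05,2.5,0,0,0,0,0.1,3.5,0,0,0,0,0.1,4.2,0,0,0,0,0.1,4.5,0,0,0])

```text
time_s: 21.38
tcp_pos: [0.498, -0.3487, 0.0059]
orientation: [-3.141, -0.0, 1.526]
contact_force: [0.7, 0.2, 0.1]
opening: 0.0873
gripper_force: 0.0
```

Emit:
play_rows(motion=[0,0,0,0,0,0,0,0,0,0,0,0,0,0,0,0,0,0,0,0,0,0,0,0], hand=255, grip_force=20)

```text
time_s: 21.88
tcp_pos: [0.4982, -0.349, 0.0066]
orientation: [3.141, 0.001, 1.526]
contact_force: [-0.2, -0.6, 2.2]
opening: 0.0699
gripper_force: 20.0
```

Emit:
play_rows(motion=[0,0,-0.5,0,0,0,0,0,-2,0,0,0,0,0,-5,0,0,0,0,0,-9,0,0,0,0,0,-13,0,0,0])

```text
time_s: 22.5
tcp_pos: [0.498, -0.3486, 0.1383]
orientation: [3.142, 0.0, 1.526]
contact_force: [-0.6, -0.0, -1.9]
opening: 0.0699
gripper_force: 20.0
```

```bash
python3 -c "
from h import *
go(.6137,.0014,.15,1.243)
im=get_image('wrist')[:,:,::-1];cv2.imwrite('pics/w9.png',im);wood=cv2.inRange(cv2.cvtColor(im,cv2.COLOR_BGR2HSV),(12,70,110),(35,255,255))
for c in (270,290,312,330,350):
  w=np.where(wood[140:262,c])[0]+140;print(c,w.min() if len(w) else 0,w.max() if len(w) else 0)
for r in (200,210,220,240,255):
  w=np.where(wood[r,180:450])[0]+180;print(r,w.min() if len(w) else 0,w.max() if len(w) else 0)
"
```

```text
shift cm [35.49  9.98 -1.19] rotvec [0.    0.    0.283] now [ 0.498  -0.3486  0.1383] t 22.5
270 176 261
290 176 261
312 175 261
330 175 261
350 175 261
200 233 388
210 234 387
220 234 386
240 235 385
255 236 384
```

```bash
python3 - <<'E'
from h import *
v=dict(tcp_pos=[.498,-.3486,.1383],orientation=[np.pi,0,1.526]);R,t,K=wcam(v);u=np.array([np.cos(1.526),np.sin(1.526)]);w=np.array([u[1],-u[0]])
z=.1383-.0066+.015
e=ray([(312,175)],R,t,K,z);print('end x',(e-v['tcp_pos'][:2])@u*1e3)
a=ray([(233.5,220),(386.5,220)],R,t,K,z);print('y',(a-v['tcp_pos'][:2])@w*1e3)
# same check for bed from w7 end at row 162.5 for reference was 57.0-> same bias
E
```

```text
end x [57.08343665]
y [-35.11821918  34.5060989 ]
```

Emit:
play_rows(motion=[5.5,1.5,-0.3,0,0,0.04,11.5,3.2,-0.6,0,0,0.09,17.5,4.9,-0.9,0,0,0.14,23.5,6.6,-1.2,0,0,0.19,29,8.2,-1.2,0,0,0.24])

```text
time_s: 23.18
tcp_pos: [0.5938, -0.0606, 0.1494]
orientation: [3.14, 0.0, 1.285]
contact_force: [0.5, -0.2, -1.9]
opening: 0.0697
gripper_force: 20.0
```

```bash
python3 -c "
from h import *
go(.6137,.0014,.1,1.243)"
```

```text
shift cm [6.51 0.15 4.94] rotvec [0.002 0.    0.042] now [ 0.5938 -0.0606  0.1494] t 23.175
```

Emit:
play_rows(motion=[3.5,0.1,1,0,0,0.02,5.8,0.1,2.5,0.002,0,0.042,6.4,0.15,4,0.002,0,0.042,6.4,0.15,5,0.002,0,0.042,6.4,0.15,5.5,0.002,0,0.042])

```text
time_s: 23.8
tcp_pos: [0.612, -0.0028, 0.0925]
orientation: [-3.138, 0.001, 1.243]
contact_force: [0.1, -0.3, 0.1]
opening: 0.0699
gripper_force: 20.0
```

Emit:
play_rows(motion=[0,0,0,0,0,0,0,0,0,0,0,0,0,0,0,0,0,0])

```text
time_s: 24.18
tcp_pos: [0.6128, -0.0021, 0.0937]
orientation: [-3.14, 0.0, 1.243]
contact_force: [0.2, -0.7, -1.4]
opening: 0.0697
gripper_force: 20.0
```

```bash
python3 -c "
from h import *
go(.6136,.0006,.058,1.243);print(sense()['orientation'])"
```

```text
shift cm [ 0.28 -0.01  3.57] rotvec [-0.001  0.     0.   ] now [ 0.6128 -0.0021  0.0937] t 24.175
[-3.14039235e+00  8.80138415e-05  1.24330769e+00]
```

Emit:
play_rows(motion=[0.1,0,1,0,0,0,0.2,0,2,0,0,0,0.28,0,2.8,0,0,0,0.28,0,3.2,0,0,0,0.28,0,3.4,0,0,0])

```text
time_s: 24.8
tcp_pos: [0.6132, 0.001, 0.0587]
orientation: [-3.139, 0.0, 1.244]
contact_force: [-0.4, -0.5, -0.9]
opening: 0.07
gripper_force: 20.0
```

Emit:
play_rows(motion=[0,0,0,0,0,0,0,0,0,0,0,0,0,0,0,0,0,0])

```text
time_s: 25.18
tcp_pos: [0.6135, 0.0009, 0.0595]
orientation: [-3.14, 0.0, 1.244]
contact_force: [-0.4, 0.3, -0.9]
opening: 0.07
gripper_force: 20.0
```

```bash
python3 -c "
from h import *
go(.6136,.0006,.055,1.243);print(sense()['orientation'])"
```

```text
shift cm [-0.02  0.02  0.45] rotvec [-0.002  0.     0.001] now [0.6135 0.0009 0.0595] t 25.175
[-3.13995038e+00  1.61387943e-04  1.24374276e+00]
```

Emit:
play_rows(motion=[0,0,0.15,-0.001,0,0,0,0,0.3,-0.002,0,0,0,0,0.4,-0.002,0,0,0,0,0.5,-0.002,0,0,0,0,0.5,-0.002,0,0])

```text
time_s: 25.8
tcp_pos: [0.6132, 0.001, 0.054]
orientation: [-3.141, 0.0, 1.244]
contact_force: [0.3, -0.4, -0.5]
opening: 0.0696
gripper_force: 20.0
```

Emit:
play_rows(motion=[0,0,0.05,0,0,0,0,0,0.1,0,0,0,0,0,0.1,0,0,0])

```text
time_s: 26.18
tcp_pos: [0.6134, 0.0009, 0.0536]
orientation: [3.142, 0.0, 1.244]
contact_force: [-1.0, 0.3, 2.7]
opening: 0.0695
gripper_force: 20.0
```

Emit:
play_rows(motion=[0,0,0.03,0,0,0,0,0,0.05,0,0,0,0,0,0.05,0,0,0])

```text
time_s: 26.55
tcp_pos: [0.6134, 0.001, 0.0536]
orientation: [3.141, 0.0, 1.244]
contact_force: [-2.2, 1.2, 6.4]
opening: 0.0697
gripper_force: 20.0
```

Emit:
play_rows(motion=[0,0,0,0,0,0,0,0,0,0,0,0,0,0,0,0,0,0,0,0,0,0,0,0], hand=0)

```text
time_s: 27.05
tcp_pos: [0.6133, 0.0009, 0.0524]
orientation: [-3.141, 0.0, 1.244]
contact_force: [0.7, -0.5, -0.5]
opening: 0.0867
gripper_force: 0.0
```

Emit:
play_rows(motion=[0,0,-2,0,0,0,0,0,-6,0,0,0,0,0,-11,0,0,0,0,0,-16,0,0,0,0,0,-17,0,0,0])

```text
time_s: 27.68
tcp_pos: [0.6157, 0.0007, 0.2268]
orientation: [3.134, -0.001, 1.244]
contact_force: [0.7, 1.2, -0.3]
opening: 0.087
gripper_force: 0.0
```

Emit:
play_rows(motion=[0,0,0,0,0,0,0,0,0,0,0,0,0,0,0,0,0,0])

```text
time_s: 28.05
tcp_pos: [0.6123, 0.0011, 0.2207]
orientation: [-3.138, 0.001, 1.244]
contact_force: [-1.0, -0.7, -0.4]
opening: 0.0866
gripper_force: 0.0
```

```bash
python3 - <<'E'
from h import *
s=sense();im=get_image('wrist')[:,:,::-1];R,t,K=wcam(s);print(s['tcp_pos'],s['orientation'])
sc=get_image('scene')[:,:,::-1];tp=get_image('top')[:,:,::-1]
cv2.imwrite('pics/w10.png',im)
f=lambda a,w,h:cv2.resize(a,(w,h),interpolation=cv2.INTER_CUBIC)
o=np.zeros((600,800,3),np.uint8);o[:300,:400]=f(im[100:280,190:430],400,300);o[:300,400:]=f(sc[225:315,280:400],400,300);o[300:,:400]=f(tp,400,300);o[300:,400:]=f(sc,400,300)
cv2.imwrite('pics/fin.png',o)
wood=cv2.inRange(cv2.cvtColor(im,cv2.COLOR_BGR2HSV),(12,70,110),(35,255,255))
u=np.array([np.cos(1.243),np.sin(1.243)]);w=np.array([u[1],-u[0]])
p=s['tcp_pos'][:2]
for r in(190,220,250):
    q=np.where(wood[r,230:400])[0]+230;a=ray([(q.min()-.5,r),(q.max()+.5,r)],R,t,K,.062);print(r,q.min(),q.max(),(a@w*1e3).round(1))
for c in(290,312,330):
    q=np.where(wood[120:262,c])[0]+120;e=ray([(c,q.min()-.5)],R,t,K,.062);print(c,q.min(),(e@u*1e3).round(1))
print('bed ref y',np.array([.6136,.0013])@w*1e3,'end',np.array([.6136,.0016])@u*1e3+56)
E
```

```text
[0.61231834 0.00112197 0.22066707] [-3.13754205e+00  7.76251825e-04  1.24371342e+00]
190 275 349 [545.3 614.8]
220 276 349 [545.5 615.6]
250 277 348 [545.8 615.6]
290 163 [256.]
312 163 [256.1]
330 163 [256.1]
bed ref y 580.5097899513357 end 255.06791333942232
```

View pics/fin.png

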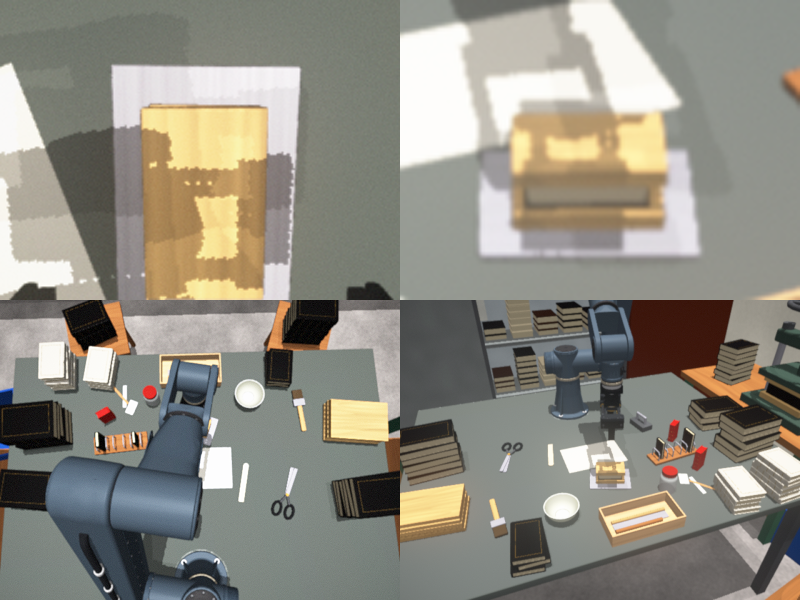

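The loose board lies flush on the book over the bed (within about 1 mm), the other things on the bench are unchanged, and the gripper is clear at 22 cm. I'm handing in.

```bash
python3 -c "
from rig import *
print(hand_in())"
```

```text
the job is handed in; nothing more can be done
None
```

The pile is made up and handed in at about 28 s of the 72 s allowed: the thick black book lies flat in the middle of the bottom board (2–3 mm off along its length), with the loose pressing board over it, flush to about 1 mm by the wrist camera.

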